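# Square the filled chocolate mould into the corner stop

## Robot

A 6-joint arm with a two-finger parallel gripper is mounted at the origin on the work surface. World frame = base frame: x ahead of the robot, y to its left, z up, the work surface at z = 0. Lengths are in mm, angles in rad, forces in N, time in s.
With the tool pointing down it reaches from about 275 to 1000 mm from the base axis. Payload 8.4 kg.
Tool frame: the origin (TCP) lies midway between the tips of the shut fingers; the grasp point (between the pads) lies 19 mm behind it; z points along the fingers, y is the line along which they close (so a half turn about z gives the same grasp; the last joint's range is limited). The gripper opens to 85 mm and grips with 20 to 120 N. Pads are 22 mm wide; open, the fingers measure 114 mm over their backs; the gripper's body (76 mm by 85 mm) begins 54 mm behind the grasp point. The pads swing forward as they close: fully open they stand 13 mm farther back than shut.
Start: joints at [1.282, 0.353, 1.633, -0, 1.155, -0.002], TCP at [176.801, 599.474, 199.481] pointing down, gripper open.
Joint ranges: [-2.63, 2.63], [-0.92, 2.1], [0.06, 2.66], [-1.3, 4.44], [0, 2.69], [-3.02, 3.02]. Speed limits (rad/s): [2.22, 2.22, 2.79, 3.14, 3.14, 3.14].

## Interface

Orientations are given as [roll, pitch, yaw] about the fixed x, y, z axes, in that order (R = Rz(yaw) Ry(pitch) Rx(roll)).
In Python, from rig import monitor, imaging, r gives the robot as it stands.
- The arm moves only by the tool drive_tool, never from a script. Its argument "plan" is a list of rows, each an object of numbers: "x", "y", "z": the shift along the tool's x, y, z in units of 50 mm (1.0 is 50 mm); "ax", "ay", "az": the turn, a rotation vector about the tool's x, y, z in units of 6 degrees (1.0 is 6 degrees); "hand": the finger opening in mm, from 0 to 85.4. In form: [{"x": .., "y": .., "z": .., "ax": .., "ay": .., "az": .., "hand": ..}, ...]. A call has 1 to 8 rows; each row is the pose to reach, as a shift and turn from the pose commanded when the call began, along the tool's axes at that moment; what a row does not reach only later rows make up. A row lasts 1/10 s, in which the tool goes at most 50 mm and 8.59 degrees, less where a joint would pass 70% of its speed; a pose out of reach is approached as far as the arm can. A call with a gripper value outside its range is refused whole. The fingers move at their own pace and stop on an object; "grip_force" is the grip in N (left out, the last holds). Time passes only in rows, so rows that repeat a pose let the fingers close. It gives the time, the measured TCP pose, the force, the opening and the grip force at its end, in the units of the state.
- monitor.sense(): the state, without advancing time (a new reading comes with each control period).
- imaging.grab_frame(name): name is "scene" or "top" or "wrist"; returns the picture (420x560x3 uint8, red, green, blue); there is no depth.
- imaging.camera_info(name): a dict with "mtx" (3x3 intrinsics, pixels), "R" (3x3) and "t" (3): a world point X has camera coordinates R X + t. Camera axes: x right, y down, z forward; pixel columns grow to the right and rows downward; lengths in mm; the calibration is good to about 2 mm. A picture is of the moment at which its call begins: read the wrist's pose just before it. camera_info takes no time and is no camera call; for the wrist camera it gives the pose at the moment of the call.
- r.sign_off(): hands the job in; it is judged then, once.
The state is a dict: "clock": time; "qpos": joint angles; "qvel": joint speeds; "joint_efforts": joint torques, N m; "eef_pos": TCP position; "tcp_rot": TCP orientation; "contact_force": force on the tool from outside, world axes, zero at the start; "wrist_torque": the same for the moment, N m; "opening": opening from 0.0 (shut) to 1.0 (fully open); "grasp_force": force on a finger pad.
Only numpy, scipy, OpenCV 4.12 (cv2) and the standard library are available. Lean on these libraries where they do the work, as an engineer would, in place of code of your own. Each camera call takes 0.05 s, during which the arm holds its last target. There are 200 camera calls.

## Task

Push the filled chocolate mould (the one piped with light brown filling) across the worktop until its long side lies flat along the long steel fence and its short end touches the little end stop, square in the corner between them. Only push it with the fingers: the filling is soft, so do not lift or tip the mould. Leave the empty mould and everything else where it is, and finish clear of the work.

Things in the scene. Friction and masses are not known exactly. Their poses are not given: they have to be found in the camera images.
- filled_mould: brown-grey plastic chocolate mould, slab 90 (x) by 140 (y) by 24 mm high, 3 by 5 grid of 22 mm round cavities, each with a light brown swirl up to 5 mm proud. 0.28 to 0.46 kg, slides under a 1 to 4 N push. Origin: centre of underside; x short way, y long way, z up. Starts with its centre 16 to 30 cm short of the fence, turned up to 0.25 rad; may swap places with the empty one
- stop: L-shaped steel corner stop fixed to the worktop, walls 30 mm high, 12 mm thick. Origin: the inside corner at worktop level. Fence (beyond the moulds): inner face x = 0, from the origin 520 mm along -y. End stop: inner face y = 0, from the origin 70 mm along -x. The seated mould's centre is at x -45, y -70 mm, axes parallel. Turned -0.06 to 0.10 rad from the world
- empty_mould: brown-grey plastic chocolate mould, slab 90 (x) by 140 (y) by 24 mm high, 3 by 5 grid of 22 mm round cavities, all empty and dark. Loose; leave it. Origin: centre of its underside, axes as for the filled mould
- nozzle: small steel piping nozzle, a cone 30 mm wide at the foot and 45 mm high, standing near the robot between the two moulds. Origin: centre of its underside
- cutter: steel ring cutter, 60 mm across, 35 mm high, right of the moulds. Origin: centre of its underside
- bowl: white ceramic bowl, 110 mm across, 50 mm high, left of the moulds. Origin: centre of its underside
- jar: amber glass jar with brass lid, 60 mm across, 85 mm high, beyond the end stop on the left. Origin: centre of its underside
- spatula: spatula with red handle, 180 mm long, lying at the far right, pointing away from the robot. Origin: on its underside near its middle; x along its length
- tin: copper-coloured tin with a white lid, 64 mm across, 80 mm high, at the right beyond the spatula. Origin: centre of its underside
There are look-alikes about, which are no part of the job. Leave any purple look-alike of the filled_mould alone.

How it is judged:
By the outcome, as a careful person would: the job done as asked, in the order asked, and still so for the second after the job is handed in, with the robot touching nothing.
It also fails if it takes over 51 s, if anything falls off the work surface, if the arm or the gripper's body presses on something with over 40 N, if the wrist force passes 120 N, or if a joint passes its speed limit or range.

## Working session

There is one attempt and no reset: what is moved stays moved. The work goes in short steps, Python scripts to look and compute and a tool call to move; the robot and the scene stay as the last step left them, time stands still between calls to the robot, and variables do not carry over. Pictures are saved under pics/ and viewed, at most 10 in all, crops included, and the job is handed in when it is done.

Besides the shell and the picture viewer there is one more tool, called after "Request:" by a JSON object that holds its "name" and its "arguments", one argument or row to a line. drive_tool: Moves the arm, as the interface text tells. Its arguments: {"type":"object","properties":{"plan":{"type":"array","items":{"type":"object","properties":{"x":{"type":"number"},"y":{"type":"number"},"z":{"type":"number"},"ax":{"type":"number"},"ay":{"type":"number"},"az":{"type":"number"},"hand":{"type":"number"}}}},"grip_force":{"type":"number"}},"required":["plan"]}

```bash
mkdir -p pics; python3 - <<'E'
from rig import monitor, imaging, r
import cv2
s=monitor.sense();print({k:s[k] for k in("clock","eef_pos","tcp_rot","contact_force")})
for n in("top","scene"):
    cv2.imwrite(f"pics/{n}0.png",imaging.grab_frame(n)[:,:,::-1]);c=imaging.camera_info(n);print(n,c)
E
```

```text
{'clock': 0.0, 'eef_pos': array([176.6545649 , 598.95273602, 198.72801451]), 'tcp_rot': array([-3.14012884e+00, -3.42385067e-06,  2.85478142e+00]), 'contact_force': array([ 0.57754635, -0.77028764, -0.73431057])}
top {'mtx': array([[413.98720585,   0.        , 278.43809658],
       [  0.        , 413.98720585, 202.75442552],
       [  0.        ,   0.        ,   1.        ]]), 'R': array([[-0.01319511, -0.99990187,  0.00470572],
       [-0.97577864,  0.01184876, -0.21843914],
       [ 0.21836194, -0.00747407, -0.97583923]]), 't': array([ -43.82537591,  450.93081828, 1131.98424107])}
scene {'mtx': array([[405.09575042,   0.        , 278.08189314],
       [  0.        , 405.09575042, 205.29956606],
       [  0.        ,   0.        ,   1.        ]]), 'R': array([[-0.67545872,  0.73737463,  0.00584589],
       [ 0.47988364,  0.44558038, -0.75575778],
       [-0.55988142, -0.50767783, -0.65482517]]), 't': array([ 349.26373572, -173.96861521, 1324.40315391])}
```

View pics/top0.png

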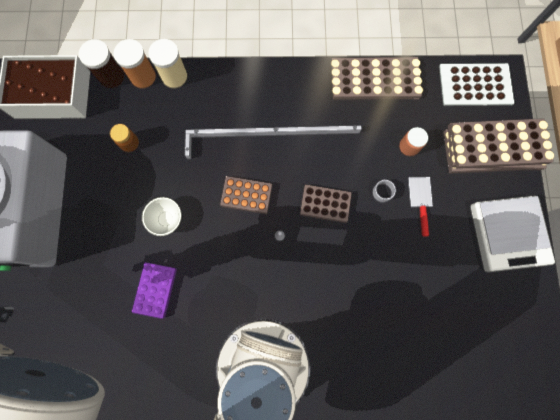

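View pics/scene0.png

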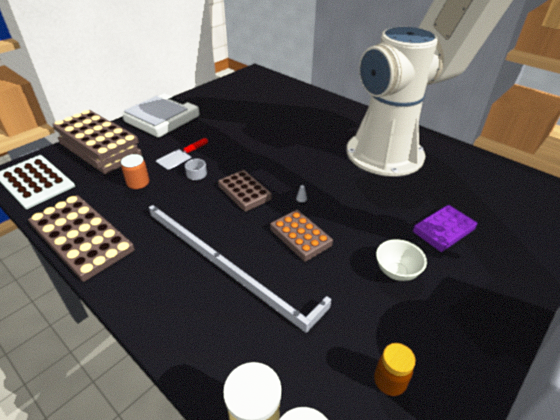

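The top view shows three candidates. The mould with light brown/orange swirls at (246,195) fits the description. The one at (326,203) has dark empty cavities, so it is the empty mould. The one at (154,290) is the purple look-alike. The stop's corner is near (188,133) and its fence runs right to (360,128). I'll confirm in one crop.

```bash
python3 - <<'E'
import cv2
im=cv2.imread("pics/top0.png")[115:225,175:375]
im=cv2.resize(im,None,fx=4,fy=4,interpolation=cv2.INTER_CUBIC)
im=cv2.convertScaleAbs(im,alpha=1.6,beta=10)
cv2.imwrite("pics/crop0.png",im)
E
```

```text
(no output)
```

View pics/crop0.png

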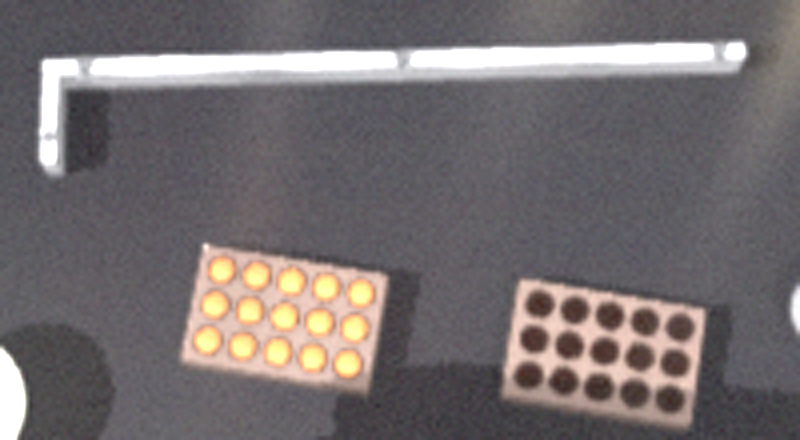

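The crop confirms it. The left mould, at crop (285,315), has 15 light swirls; the right one, at (605,350), has dark empty cavities. Next I'll fit the poses.

```bash
cat > h.py <<'E'
import numpy as np,cv2
from scipy.optimize import minimize
from rig import monitor,imaging
def proj(P,c):
    q=(np.asarray(P,float)@c["R"].T+c["t"])@c["mtx"].T
    return q[:,:2]/q[:,2:]
def ground(uv,z,c):
    d=np.c_[uv,np.ones(len(uv))]@np.linalg.inv(c["mtx"]).T@c["R"]; o=-c["R"].T@c["t"]
    return (o+d*((z-o[2])/d[:,2])[:,None])[:,:2]
def place(p,L,z):
    a=p[2];R=np.array([[np.cos(a),-np.sin(a)],[np.sin(a),np.cos(a)]])
    L=np.asarray(L,float)@R.T+p[:2]; return np.c_[L,np.full(len(L),z)]
def swirls(im,box=(115,235,170,300)):
    r0,r1,c0,c1=box; h=cv2.cvtColor(im,cv2.COLOR_RGB2HSV)
    m=((h[...,0]>5)&(h[...,0]<22)&(h[...,1]>130)&(h[...,2]>110)).astype(np.uint8)
    k=np.zeros_like(m);k[r0:r1,c0:c1]=1;n,_,st,ce=cv2.connectedComponentsWithStats(m*k,connectivity=4)
    return np.array([ce[i] for i in range(1,n) if st[i,4]>8])
def mould(im,c,**k):
    s=swirls(im,**k); g=ground(s,26,c); (x,y),(w,h),a=cv2.minAreaRect(g.astype(np.float32))
    if w>h:a+=90
    return len(s),g.mean(0),np.array([x,y]),np.deg2rad((a+90)%180-90),(w,h)
SOLID=[[12,12],[12,-520],[0,-520],[0,0],[-70,0],[-70,12]]
def stopfit(im,c,p0):
    S=8;r0,c0=115,175
    g=im[r0:170,c0:375].max(2).astype(float)
    def f(p):
        q=(proj(place(p,SOLID,30),c)-[c0,r0]+.5)*S
        m=np.zeros((g.shape[0]*S,g.shape[1]*S),np.uint8);cv2.fillPoly(m,[np.int32(q*16)],255,shift=4)
        m=cv2.resize(m,g.shape[::-1],interpolation=cv2.INTER_AREA)/255.
        return -np.corrcoef(m.ravel(),np.minimum(g,170).ravel())[0,1]
    sx=np.array([p0]+[np.array(p0)+d for d in([8,0,0],[0,8,0],[0,0,.03])])
    o=minimize(f,p0,method="Nelder-Mead",options=dict(initial_simplex=sx,xatol=.01,fatol=1e-6));return o.x,o.fun
E
python3 - <<'E'
from h import *
im=cv2.imread("pics/top0.png")[:,:,::-1];c=imaging.camera_info("top")
print(mould(im,c)); s=swirls(im); print(s.round(1).tolist())
p0=ground(np.array([[191.,134.]]),30,c)[0]
for a in(0,.04):print(stopfit(im,c,[*p0,a]))
cr=np.array([[206,245],[386,273],[370,388],[183,360]])/4+[175,115]
print("filled corners top",ground(cr-.4,24,c).round(1).tolist())
cr=np.array([[519,280],[705,308],[690,425],[503,395]])/4+[175,115]
print("empty",ground(cr-.4,24,c).round(1).tolist())
print("nozzle",ground(np.array([[280,237.]]),20,c),"bowl",ground(np.array([[162,216.]]),40,c))
E
```

```text
(15, array([483.85017043,  45.87915499]), array([483.76092529,  46.06843185]), np.float64(-0.17738543704301682), (103.93267059326172, 54.62712860107422))
[[229.9, 182.1], [238.6, 183.6], [247.3, 184.9], [256.1, 186.4], [264.6, 187.9], [228.4, 190.7], [236.9, 192.3], [245.6, 193.6], [254.5, 195.4], [263.1, 196.6], [226.5, 199.6], [235.3, 201.3], [243.9, 202.6], [252.7, 204.2], [261.5, 205.5]]
(array([6.72208212e+02, 2.16220395e+02, 1.55388406e-02]), np.float64(-0.858179830606133))
(array([6.71478726e+02, 2.17340759e+02, 1.76631266e-02]), np.float64(-0.8580225728158574))
filled corners top [[539.6, 104.1], [516.6, -28.9], [430.2, -16.5], [452.7, 119.6]]
empty [[510.1, -126.9], [487.2, -263.0], [400.1, -247.7], [423.9, -112.9]]
nozzle [[356.07014262 -52.92682981]] bowl [[417.85082497 283.34781807]]
```

```bash
cat >> h.py <<'E'
from scipy.spatial.transform import Rotation as Ro
def go(*targets):
    s=monitor.sense();R=Ro.from_euler("xyz",s["tcp_rot"])
    print("t",s["clock"],"pos",np.round(s["eef_pos"],1),"yaw",round(s["tcp_rot"][2],4),"F",np.round(s["contact_force"],1))
    for x,y,z,w in targets:
        v=(R.inv()*Ro.from_euler("xyz",[np.pi,0,w])).as_rotvec(degrees=True)/6
        print((x,y,z,w),"->",np.round(R.inv().apply(np.array([x,y,z])-s["eef_pos"])/50,3),np.round(v,3))
E
python3 -c "
from h import *
go((405,46,150,3.158),(405,46,60,3.158))"
```

```text
t 0.1 pos [176.7 599.  198.8] yaw 2.8548 F [-0.1 -0.4  0.1]
(405, 46, 150, 3.158) -> [-7.509 -9.316  0.988] [-1.200e-02 -2.000e-03 -2.896e+00]
(405, 46, 60, 3.158) -> [-7.509 -9.313  2.788] [-1.200e-02 -2.000e-03 -2.896e+00]
```

Request:
{"name": "drive_tool", "arguments": {
  "plan": [
    {"x": -7.51, "y": -9.32, "z": 0.99, "az": -2.9, "hand": 75},
    {"x": -7.51, "y": -9.32, "z": 0.99, "az": -2.9, "hand": 75},
    {"x": -7.51, "y": -9.32, "z": 0.99, "az": -2.9, "hand": 75},
    {"x": -7.51, "y": -9.32, "z": 0.99, "az": -2.9, "hand": 75},
    {"x": -7.51, "y": -9.32, "z": 0.99, "az": -2.9, "hand": 75},
    {"x": -7.51, "y": -9.32, "z": 0.99, "az": -2.9, "hand": 75},
    {"x": -7.51, "y": -9.32, "z": 0.99, "az": -2.9, "hand": 75},
    {"x": -7.51, "y": -9.32, "z": 0.99, "az": -2.9, "hand": 75}
  ]
}}

```text
invalid input
```

```bash
python3 -c "
from h import *
go((405,46,150,3.158),(400,46,50,3.158))"
```

```text
t 0.1 pos [176.7 599.  198.8] yaw 2.8548 F [-0.1 -0.4  0.1]
(405, 46, 150, 3.158) -> [-7.509 -9.316  0.988] [-1.200e-02 -2.000e-03 -2.896e+00]
(400, 46, 50, 3.158) -> [-7.413 -9.341  2.988] [-1.200e-02 -2.000e-03 -2.896e+00]
```

Request:
{"name": "drive_tool", "arguments": {
  "plan": [
    {"x": -0.8, "y": -1, "z": 0.1, "ax": 0, "ay": 0, "az": -0.5, "hand": 75},
    {"x": -1.6, "y": -2, "z": 0.2, "ax": 0, "ay": 0, "az": -1, "hand": 75}
  ],
  "grip_force": 20
}}

```text
clock: 0.3
eef_pos: [214.4, 506.4, 190.9]
tcp_rot: [-3.141, -0.0, 2.964]
contact_force: [1.7, 0.8, 1.4]
opening: 0.877
grasp_force: 0.0
```

```bash
python3 -c "
from h import *
go((400,46,120,3.158))"
```

```text
t 0.3 pos [214.4 506.4 190.9] yaw 2.9636 F [1.7 0.8 1.4]
(400, 46, 120, 3.158) -> [-5.285 -8.405  1.423] [-6.000e-03 -1.000e-03 -1.857e+00]
```

Request:
{"name": "drive_tool", "arguments": {
  "plan": [
    {"x": -5.3, "y": -8.4, "z": 1.4, "ax": 0, "ay": 0, "az": -1.86, "hand": 75},
    {"x": -5.3, "y": -8.4, "z": 1.4, "ax": 0, "ay": 0, "az": -1.86, "hand": 75},
    {"x": -5.3, "y": -8.4, "z": 1.4, "ax": 0, "ay": 0, "az": -1.86, "hand": 75},
    {"x": -5.3, "y": -8.4, "z": 1.4, "ax": 0, "ay": 0, "az": -1.86, "hand": 75},
    {"x": -5.3, "y": -8.4, "z": 1.4, "ax": 0, "ay": 0, "az": -1.86, "hand": 75},
    {"x": -5.3, "y": -8.4, "z": 1.4, "ax": 0, "ay": 0, "az": -1.86, "hand": 75},
    {"x": -5.3, "y": -8.4, "z": 1.4, "ax": 0, "ay": 0, "az": -1.86, "hand": 75},
    {"x": -5.3, "y": -8.4, "z": 1.4, "ax": 0, "ay": 0, "az": -1.86, "hand": 75}
  ]
}}

```text
clock: 1.1
eef_pos: [361.9, 137.6, 135.7]
tcp_rot: [3.141, 0.0, -3.128]
contact_force: [1.3, 0.2, 0.2]
opening: 0.875
grasp_force: 0.0
```

```bash
python3 -c "
from h import *
go((400,46,80,3.158))"
```

```text
t 1.1 pos [361.9 137.6 135.7] yaw -3.1284 F [1.3 0.2 0.2]
(400, 46, 80, 3.158) -> [-0.737 -1.843  1.114] [ 0.002  0.004 -0.031]
```

Request:
{"name": "drive_tool", "arguments": {
  "plan": [
    {"x": -0.74, "y": -1.84, "z": 1.1, "ax": 0, "ay": 0, "az": -0.03, "hand": 75},
    {"x": -0.74, "y": -1.84, "z": 1.1, "ax": 0, "ay": 0, "az": -0.03, "hand": 75},
    {"x": -0.74, "y": -1.84, "z": 1.1, "ax": 0, "ay": 0, "az": -0.03, "hand": 75},
    {"x": -0.74, "y": -1.84, "z": 1.1, "ax": 0, "ay": 0, "az": -0.03, "hand": 75},
    {"x": -0.74, "y": -1.84, "z": 1.1, "ax": 0, "ay": 0, "az": -0.03, "hand": 75},
    {"x": -0.74, "y": -1.84, "z": 1.1, "ax": 0, "ay": 0, "az": -0.03, "hand": 75}
  ]
}}

```text
clock: 1.7
eef_pos: [399.9, 49.0, 81.5]
tcp_rot: [3.141, 0.001, -3.124]
contact_force: [-0.2, 0.1, 0.9]
opening: 0.877
grasp_force: 0.0
```

```bash
python3 -c "
from h import *
go((400,46,2,3.158))"
```

```text
t 1.7 pos [399.9  49.   81.5] yaw -3.1245 F [-0.2  0.1  0.9]
(400, 46, 2, 3.158) -> [ 1.000e-03 -6.100e-02  1.589e+00] [0.003 0.007 0.007]
```

Request:
{"name": "drive_tool", "arguments": {
  "plan": [
    {"x": 0, "y": -0.03, "z": 0.8, "ax": 0, "ay": 0, "az": 0, "hand": 75},
    {"x": 0, "y": -0.03, "z": 1.4, "ax": 0, "ay": 0, "az": 0, "hand": 75},
    {"x": 0, "y": -0.03, "z": 1.62, "ax": 0, "ay": 0, "az": 0, "hand": 75},
    {"x": 0, "y": -0.03, "z": 1.62, "ax": 0, "ay": 0, "az": 0, "hand": 75},
    {"x": 0, "y": -0.03, "z": 1.62, "ax": 0, "ay": 0, "az": 0, "hand": 75}
  ]
}}

```text
clock: 2.2
eef_pos: [400.4, 47.0, 0.7]
tcp_rot: [3.142, 0.001, -3.125]
contact_force: [0.0, -0.5, 0.5]
opening: 0.876
grasp_force: 0.0
```

```bash
python3 -c "
from h import *
go((440,46,0,3.158))"
```

```text
t 2.2 pos [400.4  47.    0.7] yaw -3.1247 F [ 0.  -0.5  0.5]
(440, 46, 0, 3.158) -> [-0.791 -0.034  0.015] [0.001 0.007 0.004]
```

Request:
{"name": "drive_tool", "arguments": {
  "plan": [
    {"x": -0.2, "y": 0, "z": 0, "ax": 0, "ay": 0, "az": 0, "hand": 75},
    {"x": -0.4, "y": 0, "z": 0, "ax": 0, "ay": 0, "az": 0, "hand": 75},
    {"x": -0.55, "y": 0, "z": 0, "ax": 0, "ay": 0, "az": 0, "hand": 75},
    {"x": -0.7, "y": 0, "z": 0, "ax": 0, "ay": 0, "az": 0, "hand": 75},
    {"x": -0.85, "y": 0, "z": 0, "ax": 0, "ay": 0, "az": 0, "hand": 75},
    {"x": -1.0, "y": 0, "z": 0, "ax": 0, "ay": 0, "az": 0, "hand": 75},
    {"x": -1.15, "y": 0, "z": 0, "ax": 0, "ay": 0, "az": 0, "hand": 75},
    {"x": -1.3, "y": 0, "z": 0, "ax": 0, "ay": 0, "az": 0, "hand": 75}
  ]
}}

```text
clock: 3.0
eef_pos: [465.4, 47.4, -0.2]
tcp_rot: [-3.142, -0.0, -3.126]
contact_force: [1.1, -0.1, -0.7]
opening: 0.88
grasp_force: 0.0
```

```bash
python3 -c "
from h import *
im=imaging.grab_frame('top');c=imaging.camera_info('top')
cv2.imwrite('pics/t1.png',cv2.resize(im[80:260,150:350,::-1],None,fx=3,fy=3));print(mould(im,c),swirls(im).shape)
go((540,46,0,3.158))"
```

```text
Traceback (most recent call last):
  File "h.py", line 19, in mould
    s=swirls(im,**k); g=ground(s,26,c); (x,y),(w,h),a=cv2.minAreaRect(g.astype(np.float32))
                        ~~~~~~^^^^^^^^
  File "h.py", line 8, in ground
    d=np.c_[uv,np.ones(len(uv))]@np.linalg.inv(c["mtx"]).T@c["R"]; o=-c["R"].T@c["t"]
      ~~~~~~~~~~~~~~~~~~~~~~~~~~^~~~~~~~~~~~~~~~~~~~~~~~~~
ValueError: matmul: Input operand 1 has a mismatch in its core dimension 0, with gufunc signature (n?,k),(k,m?)->(n?,m?) (size 3 is different from 2)
```

View pics/t1.png

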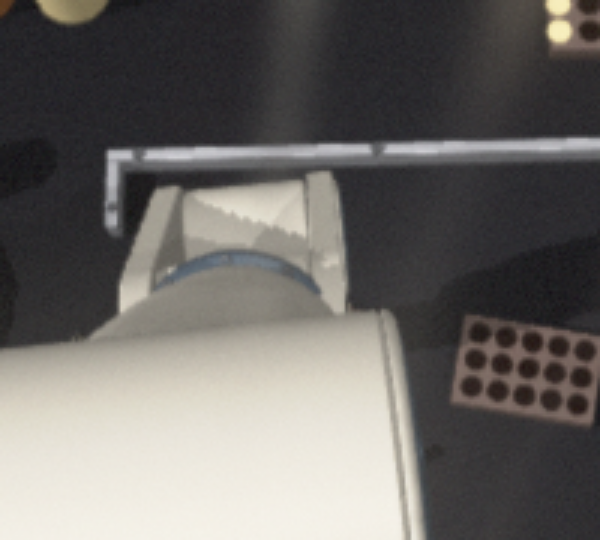

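The arm hides the mould in the top view; the empty mould at crop (525,370) hasn't moved. I'll track from the scene camera instead.

```bash
python3 -c "
from h import *
n='scene';c=imaging.camera_info(n);B=(180,330,210,345)
a=cv2.imread('pics/scene0.png')[:,:,::-1];print('before',mould(a,c,box=B))
im=imaging.grab_frame(n)
cv2.imwrite('pics/s1.png',cv2.resize(im[120:340,170:440,::-1],None,fx=2.7,fy=2.7))
print(len(swirls(im,B)) and mould(im,c,box=B))
go((540,46,0,3.158))"
```

```text
before (15, array([487.88906036,  49.13729498]), array([487.7305603 ,  49.01295853]), np.float64(-0.1778714639419563), (104.66837310791016, 54.838191986083984))
(15, array([488.02246208,  49.45767685]), array([488.31884766,  49.04316711]), np.float64(-0.18560142216396577), (104.80852508544922, 55.87593078613281))
t 3.1 pos [ 4.663e+02  4.750e+01 -1.000e-01] yaw -3.1259 F [-0.1 -0.6 -0. ]
(540, 46, 0, 3.158) -> [-1.474 -0.054  0.   ] [ 0.001  0.011 -0.006]
```

View pics/s1.png

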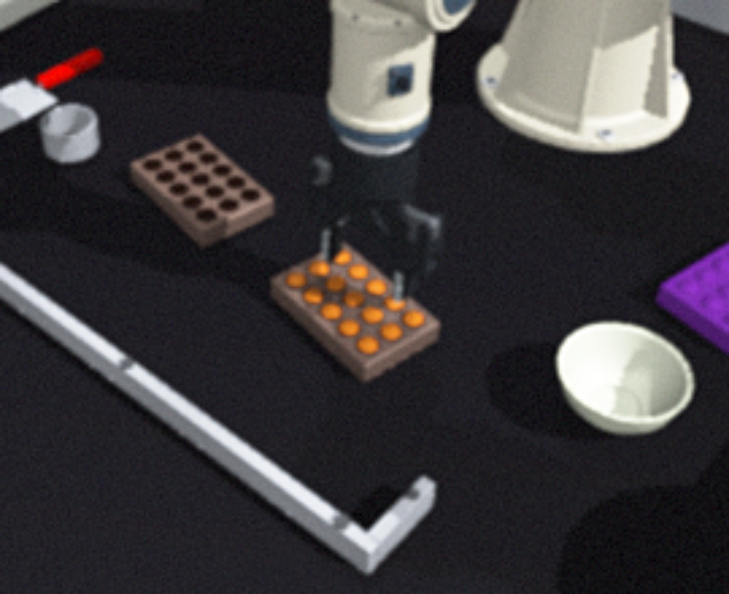

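The mould is still in place. The finger tips show at crop (328,258) and (400,298), close to its near edge. I'll compare that with where the tips should project.

```bash
python3 -c "
from h import *
c=imaging.camera_info('scene')
for z in (0,11,24,35): 
  print(z,((proj([[466,47+39,z],[466,47-39,z],[477,47,z]],c)-[170,120])*2.7).round(0).tolist())
for z in(11,24,30):print(z,ground(np.array([[328,258],[400,298.]])/2.7+[170,120],z,c).round(0))
print('mould box',((proj(place((486,47.5,-.178),[[-45,-70],[-45,70],[45,70],[45,-70]],24),c)-[170,120])*2.7).round(0).tolist())
w=imaging.camera_info('wrist');im=imaging.grab_frame('wrist');cv2.imwrite('pics/w1.png',im[:,:,::-1])
"
```

```text
0 [[397.0, 325.0], [334.0, 285.0], [357.0, 311.0]]
11 [[398.0, 316.0], [334.0, 277.0], [358.0, 302.0]]
24 [[399.0, 306.0], [334.0, 267.0], [358.0, 292.0]]
35 [[399.0, 298.0], [335.0, 259.0], [359.0, 284.0]]
11 [[449. -14.]
 [445.  73.]]
24 [[460.  -5.]
 [456.  80.]]
30 [[465.  -1.]
 [462.  84.]]
mould box [[342.0, 238.0], [440.0, 320.0], [364.0, 365.0], [268.0, 276.0]]
```

View pics/w1.png

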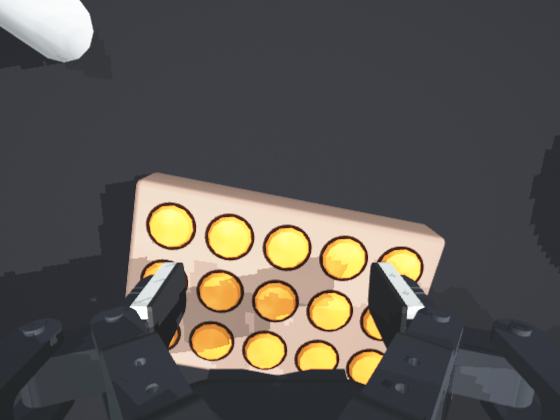

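The wrist view shows both fingers over the mould, with the swirls intact. The tips ride higher than the nominal figure. I'll lift, back off and find the worktop by touch.

Request:
{"name": "drive_tool", "arguments": {
  "plan": [
    {"x": 0, "y": 0, "z": -0.3, "ax": 0, "ay": 0, "az": 0, "hand": 75},
    {"x": 0, "y": 0, "z": -0.6, "ax": 0, "ay": 0, "az": 0, "hand": 75},
    {"x": 0.5, "y": 0, "z": -0.6, "ax": 0, "ay": 0, "az": 0, "hand": 75},
    {"x": 1.0, "y": 0, "z": -0.6, "ax": 0, "ay": 0, "az": 0, "hand": 75},
    {"x": 1.4, "y": 0, "z": -0.4, "ax": 0, "ay": 0, "az": 0, "hand": 75},
    {"x": 1.4, "y": 0, "z": 0, "ax": 0, "ay": 0, "az": 0, "hand": 75},
    {"x": 1.4, "y": 0, "z": 0, "ax": 0, "ay": 0, "az": 0, "hand": 75},
    {"x": 1.4, "y": 0, "z": 0, "ax": 0, "ay": 0, "az": 0, "hand": 75}
  ]
}}

```text
clock: 3.95
eef_pos: [394.7, 46.4, -0.0]
tcp_rot: [-3.142, -0.001, -3.126]
contact_force: [0.9, 0.7, 0.4]
opening: 0.878
grasp_force: 0.0
```

```bash
python3 -c "
from h import *
n='scene';c=imaging.camera_info(n);im=imaging.grab_frame(n)
print(mould(im,c,box=(180,330,210,345)))
cv2.imwrite('pics/s2.png',cv2.resize(im[150:280,230:400,::-1],None,fx=4.5,fy=4.5))
go((396,47,-5,3.158))
x,y,_=monitor.sense()['eef_pos']
for z in (0,11,24): print(z,((proj([[x,y+37,z],[x,y-37,z]],c)-[230,150])*4.5).round(0).tolist())"
```

```text
(15, array([487.77629461,  49.20342995]), array([487.77075195,  49.15872192]), np.float64(-0.17931449777861572), (104.42658996582031, 54.551719665527344))
t 4.0 pos [3.953e+02 4.640e+01 3.000e-01] yaw -3.1257 F [ 0.2  0.5 -0.2]
(396, 47, -5, 3.158) -> [-0.013  0.012  0.105] [ 0.     0.001 -0.005]
0 [[463.0, 340.0], [364.0, 282.0]]
11 [[465.0, 326.0], [365.0, 268.0]]
24 [[467.0, 310.0], [367.0, 252.0]]
```

View pics/s2.png

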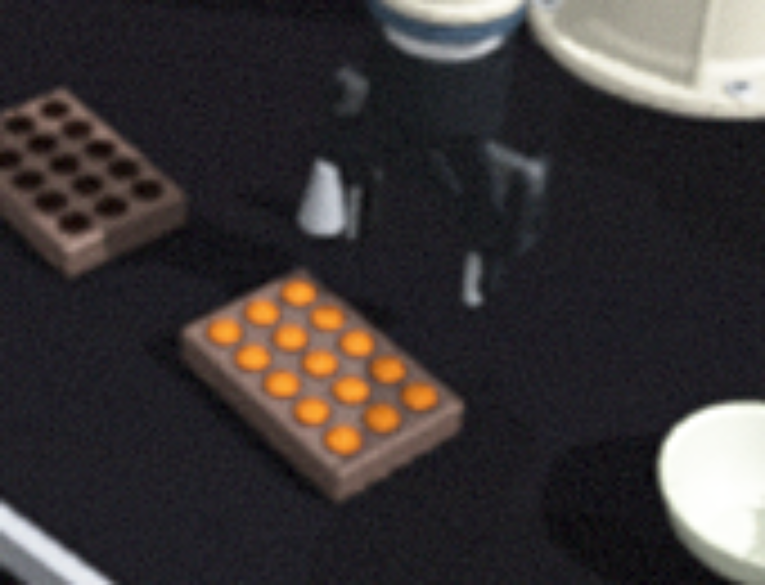

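Mould and swirls are undisturbed. The left tip is at crop (472,303), about 28 mm above the worktop, so I'll go lower in small steps and watch the force.

Request:
{"name": "drive_tool", "arguments": {
  "plan": [
    {"x": 0, "y": 0, "z": 0.1, "ax": 0, "ay": 0, "az": 0, "hand": 75},
    {"x": 0, "y": 0, "z": 0.2, "ax": 0, "ay": 0, "az": 0, "hand": 75},
    {"x": 0, "y": 0, "z": 0.24, "ax": 0, "ay": 0, "az": 0, "hand": 75},
    {"x": 0, "y": 0, "z": 0.24, "ax": 0, "ay": 0, "az": 0, "hand": 75}
  ]
}}

```text
clock: 4.4
eef_pos: [394.7, 46.3, -12.4]
tcp_rot: [-3.142, -0.001, -3.126]
contact_force: [-0.8, 0.3, 0.1]
opening: 0.883
grasp_force: 0.0
```

Request:
{"name": "drive_tool", "arguments": {
  "plan": [
    {"x": 0, "y": 0, "z": 0.04, "ax": 0, "ay": 0, "az": 0, "hand": 75},
    {"x": 0, "y": 0, "z": 0.08, "ax": 0, "ay": 0, "az": 0, "hand": 75},
    {"x": 0, "y": 0, "z": 0.1, "ax": 0, "ay": 0, "az": 0, "hand": 75},
    {"x": 0, "y": 0, "z": 0.1, "ax": 0, "ay": 0, "az": 0, "hand": 75}
  ]
}}

```text
clock: 4.8
eef_pos: [394.8, 46.3, -17.3]
tcp_rot: [-3.142, -0.0, -3.126]
contact_force: [-0.3, 0.8, -0.5]
opening: 0.881
grasp_force: 0.0
```

```bash
python3 -c "
from h import *
n='scene';c=imaging.camera_info(n);im=imaging.grab_frame(n)
cv2.imwrite('pics/s3.png',cv2.resize(im[150:280,230:400,::-1],None,fx=4.5,fy=4.5))
g=cv2.imread('pics/s2.png')
go((396,47,-5,3.158))
x,y,_=monitor.sense()['eef_pos']
b=im[190:235,325:345].max(2);v,u=np.nonzero(b>90);print(v.max()+190,(u[v==v.max()]+325))
for z in (0,11,24): print(z,((proj([[x,y+37,z],[x,y-37,z]],c))).round(1).tolist())"
```

```text
t 4.85 pos [394.9  46.4 -17.2] yaw -3.1258 F [0.5 1.  0. ]
(396, 47, -5, 3.158) -> [-0.023  0.012 -0.244] [-0.    -0.001 -0.006]
234 [325]
0 [[333.1, 225.4], [311.1, 212.6]]
11 [[333.5, 222.3], [311.3, 209.5]]
24 [[333.9, 218.7], [311.6, 205.9]]
```

Request:
{"name": "drive_tool", "arguments": {
  "plan": [
    {"x": -0.1, "y": 0, "z": 0.08, "ax": 0, "ay": 0, "az": 0, "hand": 75},
    {"x": -0.3, "y": 0, "z": 0.08, "ax": 0, "ay": 0, "az": 0, "hand": 75},
    {"x": -0.5, "y": 0, "z": 0.08, "ax": 0, "ay": 0, "az": 0, "hand": 75},
    {"x": -0.65, "y": 0, "z": 0.08, "ax": 0, "ay": 0, "az": 0, "hand": 75},
    {"x": -0.8, "y": 0, "z": 0.08, "ax": 0, "ay": 0, "az": 0, "hand": 75},
    {"x": -0.95, "y": 0, "z": 0.08, "ax": 0, "ay": 0, "az": 0, "hand": 75},
    {"x": -1.1, "y": 0, "z": 0.08, "ax": 0, "ay": 0, "az": 0, "hand": 75},
    {"x": -1.25, "y": 0, "z": 0.08, "ax": 0, "ay": 0, "az": 0, "hand": 75}
  ]
}}

```text
clock: 5.65
eef_pos: [457.8, 47.4, -21.2]
tcp_rot: [-3.142, -0.0, -3.126]
contact_force: [-2.0, -0.8, -0.0]
opening: 0.876
grasp_force: 0.8
```

```bash
python3 -c "
from h import *
n='scene';c=imaging.camera_info(n);im=imaging.grab_frame(n)
print(mould(im,c,box=(180,330,210,345)))
p0=[672,216.5,.016];g=im[180:340,130:345].max(2).astype(float)
go((396,47,-20,3.158))"
```

```text
(15, array([517.68537899,  58.90084759]), array([517.77093506,  58.86132431]), np.float64(0.03286445439066241), (54.15983581542969, 104.65663146972656))
t 5.7 pos [459.7  47.5 -20.9] yaw -3.1256 F [1.3 0.1 0.5]
(396, 47, -20, 3.158) -> [ 1.273  0.01  -0.021] [ 0.001  0.017 -0.004]
```

Request:
{"name": "drive_tool", "arguments": {
  "plan": [
    {"x": -0.2, "y": 0, "z": 0, "ax": 0, "ay": 0, "az": 0, "hand": 75},
    {"x": -0.4, "y": 0, "z": 0, "ax": 0, "ay": 0, "az": 0, "hand": 75},
    {"x": -0.6, "y": 0, "z": 0, "ax": 0, "ay": 0, "az": 0, "hand": 75},
    {"x": -0.8, "y": 0, "z": 0, "ax": 0, "ay": 0, "az": 0, "hand": 75},
    {"x": -1.0, "y": 0, "z": 0, "ax": 0, "ay": 0, "az": 0, "hand": 75},
    {"x": -1.2, "y": 0, "z": 0, "ax": 0, "ay": 0, "az": 0, "hand": 75},
    {"x": -1.4, "y": 0, "z": 0, "ax": 0, "ay": 0, "az": 0, "hand": 75},
    {"x": -1.5, "y": 0, "z": 0, "ax": 0, "ay": 0, "az": 0, "hand": 75}
  ]
}}

```text
clock: 6.5
eef_pos: [533.9, 48.6, -21.1]
tcp_rot: [3.142, 0.001, -3.126]
contact_force: [-1.7, -0.0, 0.7]
opening: 0.88
grasp_force: 0.9
```

```bash
cat >> h.py <<'E'
SB=(180,345,150,345)
def stop_scene():
    c=imaging.camera_info("scene");im=cv2.imread("pics/scene0.png")[:,:,::-1];S=6
    g=np.minimum(im[200:335,140:340].max(2).astype(float),200)
    g[:60,100:]=0; g[60:70,130:]=0
    def f(p):
        q=(proj(place(p,SOLID,30),c)-[140,200]+.5)*S;m=np.zeros((135*S,200*S),np.uint8)
        cv2.fillPoly(m,[np.int32(q*16)],255,shift=4);m=cv2.resize(m,(200,135),interpolation=cv2.INTER_AREA)
        return -np.corrcoef(m.ravel(),(g*(g>130)).ravel())[0,1]
    p0=np.array([674,218,.016]);sx=p0+np.array([[0,0,0],[8,0,0],[0,8,0],[0,0,.03]])
    o=minimize(f,p0,method="Nelder-Mead",options=dict(initial_simplex=sx,xatol=.01,fatol=1e-6));return o.x,o.fun
E
python3 -c "
from h import *
print('stop scene',stop_scene())
n='scene';c=imaging.camera_info(n);im=imaging.grab_frame(n)
print(mould(im,c,box=SB))
go((530,47,60,3.158),(600,-60,60,1.587))"
```

```text
stop scene (array([6.75534788e+02, 2.22108702e+02, 1.82052545e-02]), np.float64(-0.8752527414348827))
(15, array([593.25934102,  60.11735465]), array([593.24371338,  60.10764694]), np.float64(0.018258309941420005), (53.81993865966797, 104.50575256347656))
t 6.55 pos [534.4  48.6 -21. ] yaw -3.1258 F [0.8 0.1 0.2]
(530, 47, 60, 3.158) -> [ 0.085 -0.031 -1.62 ] [ 0.001  0.016 -0.006]
(600, -60, 60, 1.587) -> [-1.281 -2.193 -1.618] [1.3000e-02 1.1000e-02 1.4996e+01]
```

Request:
{"name": "drive_tool", "arguments": {
  "plan": [
    {"x": 0.2, "y": 0, "z": 0, "ax": 0, "ay": 0, "az": 0, "hand": 75},
    {"x": 0.3, "y": 0, "z": -0.6, "ax": 0, "ay": 0, "az": 0, "hand": 75},
    {"x": 0.3, "y": 0, "z": -1.6, "ax": 0, "ay": 0, "az": 0, "hand": 60},
    {"x": 0, "y": -0.8, "z": -1.7, "ax": 0, "ay": 0, "az": 1.4, "hand": 60},
    {"x": -0.6, "y": -1.6, "z": -1.7, "ax": 0, "ay": 0, "az": 2.8, "hand": 60},
    {"x": -1.1, "y": -2.1, "z": -1.7, "ax": 0, "ay": 0, "az": 4.2, "hand": 60},
    {"x": -1.1, "y": -2.1, "z": -1.7, "ax": 0, "ay": 0, "az": 5.6, "hand": 60},
    {"x": -1.1, "y": -2.1, "z": -1.7, "ax": 0, "ay": 0, "az": 7, "hand": 60}
  ]
}}

```text
clock: 7.35
eef_pos: [588.5, -56.5, 63.6]
tcp_rot: [-3.141, -0.0, 2.417]
contact_force: [-0.4, 0.3, 0.3]
opening: 0.7
grasp_force: 0.0
```

```bash
python3 -c "
from h import *
go((591,-55,20,1.587))"
```

```text
t 7.35 pos [588.5 -56.5  63.6] yaw 2.4167 F [-0.4  0.3  0.3]
(591, -55, 20, 1.587) -> [-0.017  0.055  0.873] [-2.000e-03 -1.000e-03  7.923e+00]
```

Request:
{"name": "drive_tool", "arguments": {
  "plan": [
    {"x": 0, "y": 0.05, "z": 0, "ax": 0, "ay": 0, "az": 1.4, "hand": 60},
    {"x": 0, "y": 0.05, "z": 0, "ax": 0, "ay": 0, "az": 2.8, "hand": 60},
    {"x": 0, "y": 0.05, "z": 0, "ax": 0, "ay": 0, "az": 4.2, "hand": 60},
    {"x": 0, "y": 0.05, "z": 0.2, "ax": 0, "ay": 0, "az": 5.6, "hand": 60},
    {"x": 0, "y": 0.05, "z": 0.5, "ax": 0, "ay": 0, "az": 7, "hand": 60},
    {"x": 0, "y": 0.05, "z": 0.9, "ax": 0, "ay": 0, "az": 7.92, "hand": 60},
    {"x": 0, "y": 0.05, "z": 1.2, "ax": 0, "ay": 0, "az": 7.92, "hand": 60},
    {"x": 0, "y": 0.05, "z": 1.3, "ax": 0, "ay": 0, "az": 7.92, "hand": 60}
  ]
}}

```text
clock: 8.15
eef_pos: [588.8, -53.4, -2.8]
tcp_rot: [-3.139, -0.0, 1.598]
contact_force: [-0.2, 0.4, -0.4]
opening: 0.706
grasp_force: 0.0
```

```bash
python3 -c "
from h import *
for n,b in(('scene',SB),('top',(115,235,170,300))):
  c=imaging.camera_info(n);im=imaging.grab_frame(n)
  print(n,len(swirls(im,b)) and mould(im,c,box=b))
cv2.imwrite('pics/t4.png',cv2.resize(im[90:250,150:350,::-1],None,fx=3.5,fy=3.5))
go((591,-55,-18,1.587))"
```

```text
scene (15, array([593.80015206,  60.18681542]), array([593.85931396,  60.16291046]), np.float64(0.014886972705596664), (54.16382598876953, 104.26483917236328))
top 0
t 8.25 pos [589.7 -53.6  -1.8] yaw 1.5973 F [-0.6  0.3  0.1]
(591, -55, -18, 1.587) -> [-0.029  0.025  0.323] [-0.016 -0.002  0.098]
```

View pics/t4.png

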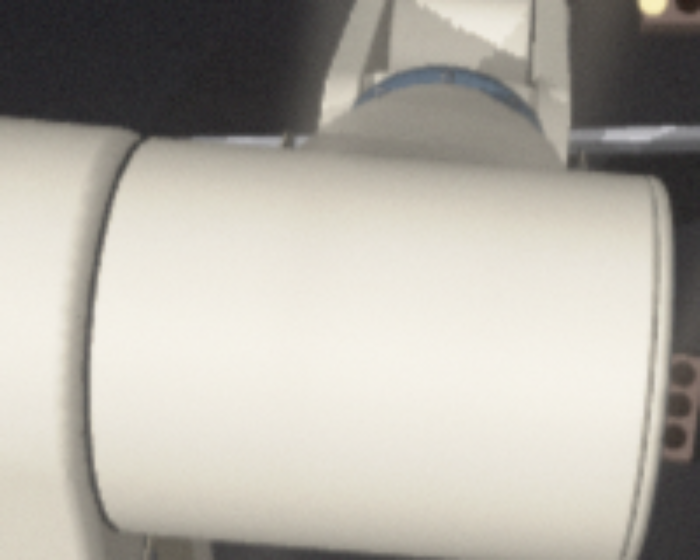

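The arm fills the top view, so the scene camera stays the tracker: the mould is at (593.8, 60.2, 0.015). Next I'll lower and push along +y.

Request:
{"name": "drive_tool", "arguments": {
  "plan": [
    {"x": 0, "y": 0.02, "z": 0.15, "ax": 0, "ay": 0, "az": 0.08, "hand": 60},
    {"x": 0, "y": 0.02, "z": 0.3, "ax": 0, "ay": 0, "az": 0.08, "hand": 60},
    {"x": 0.1, "y": 0.02, "z": 0.33, "ax": 0, "ay": 0, "az": 0.08, "hand": 60},
    {"x": 0.3, "y": 0.02, "z": 0.33, "ax": 0, "ay": 0, "az": 0.08, "hand": 60},
    {"x": 0.5, "y": 0.02, "z": 0.33, "ax": 0, "ay": 0, "az": 0.08, "hand": 60},
    {"x": 0.65, "y": 0.02, "z": 0.33, "ax": 0, "ay": 0, "az": 0.08, "hand": 60},
    {"x": 0.8, "y": 0.02, "z": 0.33, "ax": 0, "ay": 0, "az": 0.08, "hand": 60},
    {"x": 1, "y": 0.02, "z": 0.33, "ax": 0, "ay": 0, "az": 0.08, "hand": 60}
  ]
}}

```text
clock: 9.05
eef_pos: [590.6, -3.1, -17.4]
tcp_rot: [3.141, 0.0, 1.587]
contact_force: [1.4, -1.5, 0.5]
opening: 0.704
grasp_force: 0.9
```

```bash
python3 -c "
from h import *
n='scene';c=imaging.camera_info(n);im=imaging.grab_frame(n)
print(mould(im,c,box=SB))
go((591,60,-18,1.587))"
```

```text
(15, array([593.33024323,  79.99229698]), array([593.28790283,  80.11705017]), np.float64(0.014667897537315924), (54.07796859741211, 104.02290344238281))
t 9.1 pos [590.5  -1.7 -17.5] yaw 1.587 F [ 0.5  1.1 -0.9]
(591, 60, -18, 1.587) -> [1.234 0.029 0.011] [ 0.002 -0.004 -0.   ]
```

Request:
{"name": "drive_tool", "arguments": {
  "plan": [
    {"x": 0.2, "y": 0, "z": 0, "ax": 0, "ay": 0, "az": 0, "hand": 60},
    {"x": 0.4, "y": 0, "z": 0, "ax": 0, "ay": 0, "az": 0, "hand": 60},
    {"x": 0.6, "y": 0, "z": 0, "ax": 0, "ay": 0, "az": 0, "hand": 60},
    {"x": 0.8, "y": 0, "z": 0, "ax": 0, "ay": 0, "az": 0, "hand": 60},
    {"x": 0.95, "y": 0, "z": 0, "ax": 0, "ay": 0, "az": 0, "hand": 60},
    {"x": 1.1, "y": 0, "z": 0, "ax": 0, "ay": 0, "az": 0, "hand": 60},
    {"x": 1.2, "y": 0, "z": 0, "ax": 0, "ay": 0, "az": 0, "hand": 60},
    {"x": 1.26, "y": 0, "z": 0, "ax": 0, "ay": 0, "az": 0, "hand": 60}
  ]
}}

```text
clock: 9.9
eef_pos: [589.5, 59.8, -17.6]
tcp_rot: [-3.142, 0.0, 1.587]
contact_force: [-0.6, -1.9, 2.2]
opening: 0.703
grasp_force: 1.2
```

```bash
python3 -c "
from h import *
n='scene';c=imaging.camera_info(n);im=imaging.grab_frame(n)
print(mould(im,c,box=SB))
go((591,60,-18,1.587))"
```

```text
(15, array([592.02449223, 142.55106785]), array([591.92285156, 142.60070801]), np.float64(0.022192799637470423), (54.15211868286133, 103.97522735595703))
t 9.95 pos [589.4  60.  -17.7] yaw 1.5869 F [-0.8 -0.   0.2]
(591, 60, -18, 1.587) -> [-0.001  0.032  0.006] [-0.001 -0.002 -0.001]
```

Request:
{"name": "drive_tool", "arguments": {
  "plan": [
    {"x": 0.04, "y": 0, "z": 0, "ax": 0, "ay": 0, "az": 0, "hand": 60},
    {"x": 0.08, "y": 0, "z": 0, "ax": 0, "ay": 0, "az": 0, "hand": 60},
    {"x": 0.11, "y": 0, "z": 0, "ax": 0, "ay": 0, "az": 0, "hand": 60},
    {"x": 0.14, "y": 0, "z": 0, "ax": 0, "ay": 0, "az": 0, "hand": 60}
  ]
}}

```text
clock: 10.35
eef_pos: [589.3, 66.3, -17.7]
tcp_rot: [-3.141, 0.0, 1.586]
contact_force: [0.2, -3.7, -0.6]
opening: 0.7
grasp_force: 2.2
```

Request:
{"name": "drive_tool", "arguments": {
  "plan": [
    {"x": 0.02, "y": 0, "z": 0, "ax": 0, "ay": 0, "az": 0, "hand": 60},
    {"x": 0.04, "y": 0, "z": 0, "ax": 0, "ay": 0, "az": 0, "hand": 60}
  ]
}}

```text
clock: 10.55
eef_pos: [589.0, 66.6, -17.7]
tcp_rot: [-3.141, 0.002, 1.587]
contact_force: [-0.1, -16.9, 2.3]
opening: 0.703
grasp_force: 8.6
```

```bash
python3 -c "
from h import *
n='scene';c=imaging.camera_info(n);im=imaging.grab_frame(n)
print(mould(im,c,box=SB))
go((591,60,-18,1.587))"
```

```text
(15, array([591.9100641 , 148.99719759]), array([591.84338379, 149.05813599]), np.float64(0.016391313342787567), (54.1023063659668, 103.69249725341797))
t 10.6 pos [589.1  66.5 -17.7] yaw 1.5874 F [  0.4 -13.6   2.1]
(591, 60, -18, 1.587) -> [-0.131  0.037  0.006] [-0.007  0.023  0.004]
```

Contact with the end stop is felt (17 N). Now I'll go around to the near side for the push to the fence.

Request:
{"name": "drive_tool", "arguments": {
  "plan": [
    {"x": -0.3, "y": 0, "z": 0, "ax": 0, "ay": 0, "az": 0, "hand": 60},
    {"x": -0.4, "y": 0, "z": -0.6, "ax": 0, "ay": 0, "az": 0, "hand": 60},
    {"x": -0.4, "y": 0, "z": -1.6, "ax": 0, "ay": 0, "az": 0, "hand": 75},
    {"x": 0, "y": -0.7, "z": -1.7, "ax": 0, "ay": 0, "az": -1.4, "hand": 75},
    {"x": 0.6, "y": -1.5, "z": -1.7, "ax": 0, "ay": 0, "az": -2.8, "hand": 75},
    {"x": 1.2, "y": -1.5, "z": -1.7, "ax": 0, "ay": 0, "az": -4.2, "hand": 75},
    {"x": 1.6, "y": -1.5, "z": -1.7, "ax": 0, "ay": 0, "az": -5.6, "hand": 75},
    {"x": 1.6, "y": -1.5, "z": -1.7, "ax": 0, "ay": 0, "az": -7, "hand": 75}
  ]
}}

```text
clock: 11.4
eef_pos: [513.2, 149.2, 67.7]
tcp_rot: [3.14, -0.0, 2.327]
contact_force: [-0.8, -0.9, 0.4]
opening: 0.881
grasp_force: 0.0
```

```bash
python3 -c "
from h import *
n='scene';c=imaging.camera_info(n);im=imaging.grab_frame(n)
print(mould(im,c,box=SB))
go((515,147,10,3.159))"
```

```text
(15, array([591.93709412, 148.97752722]), array([591.9387207 , 149.05583191]), np.float64(0.016889546049957457), (54.11271667480469, 104.09677124023438))
t 11.45 pos [513.1 148.2  67.6] yaw 2.3364 F [-1.4  0.4 -0.3]
(515, 147, 10, 3.159) -> [-0.044  0.01   1.151] [ 9.000e-03  1.000e-03 -7.856e+00]
```

Request:
{"name": "drive_tool", "arguments": {
  "plan": [
    {"x": 0, "y": 0, "z": 0, "ax": 0, "ay": 0, "az": -1.4, "hand": 75},
    {"x": 0, "y": 0, "z": 0, "ax": 0, "ay": 0, "az": -2.8, "hand": 75},
    {"x": 0, "y": 0, "z": 0, "ax": 0, "ay": 0, "az": -4.2, "hand": 75},
    {"x": 0, "y": 0, "z": 0.2, "ax": 0, "ay": 0, "az": -5.6, "hand": 75},
    {"x": 0, "y": 0, "z": 0.5, "ax": 0, "ay": 0, "az": -7, "hand": 75},
    {"x": 0, "y": 0, "z": 0.9, "ax": 0, "ay": 0, "az": -7.86, "hand": 75},
    {"x": 0, "y": 0, "z": 1.2, "ax": 0, "ay": 0, "az": -7.86, "hand": 75},
    {"x": 0, "y": 0, "z": 1.3, "ax": 0, "ay": 0, "az": -7.86, "hand": 75}
  ]
}}

```text
clock: 12.25
eef_pos: [512.1, 146.3, 1.0]
tcp_rot: [-3.141, -0.002, 3.139]
contact_force: [-1.0, 0.6, -0.2]
opening: 0.883
grasp_force: 0.0
```

```bash
python3 -c "
from h import *
go((515,147,-21,3.159),(570,147,-21,3.159))"
```

```text
t 12.25 pos [512.1 146.3   1. ] yaw 3.1393 F [-1.   0.6 -0.2]
(515, 147, -21, 3.159) -> [-0.059  0.014  0.439] [-0.003 -0.022 -0.188]
(570, 147, -21, 3.159) -> [-1.159  0.017  0.437] [-0.003 -0.022 -0.188]
```

Request:
{"name": "drive_tool", "arguments": {
  "plan": [
    {"x": 0, "y": 0, "z": 0.2, "ax": 0, "ay": 0, "az": -0.15, "hand": 75},
    {"x": 0, "y": 0, "z": 0.43, "ax": 0, "ay": 0, "az": -0.15, "hand": 75},
    {"x": -0.1, "y": 0, "z": 0.43, "ax": 0, "ay": 0, "az": -0.15, "hand": 75},
    {"x": -0.3, "y": 0, "z": 0.43, "ax": 0, "ay": 0, "az": -0.15, "hand": 75},
    {"x": -0.45, "y": 0, "z": 0.43, "ax": 0, "ay": 0, "az": -0.15, "hand": 75},
    {"x": -0.6, "y": 0, "z": 0.43, "ax": 0, "ay": 0, "az": -0.15, "hand": 75},
    {"x": -0.75, "y": 0, "z": 0.43, "ax": 0, "ay": 0, "az": -0.15, "hand": 75},
    {"x": -0.9, "y": 0, "z": 0.43, "ax": 0, "ay": 0, "az": -0.15, "hand": 75}
  ]
}}

```text
clock: 13.05
eef_pos: [558.5, 147.2, -18.9]
tcp_rot: [3.142, -0.0, -3.125]
contact_force: [-4.0, -0.3, 4.8]
opening: 0.878
grasp_force: 3.1
```

```bash
python3 -c "
from h import *
n='scene';c=imaging.camera_info(n);im=imaging.grab_frame(n)
print(mould(im,c,box=SB))
go((570,147,-21,3.158))"
```

```text
(15, array([616.13281013, 148.98182995]), array([616.13824463, 148.62402344]), np.float64(0.01877887054955723), (53.8817138671875, 104.69393920898438))
t 13.1 pos [560.2 147.3 -18.7] yaw -3.1248 F [ 0.3 -0.   2.1]
(570, 147, -21, 3.158) -> [-0.196 -0.01   0.047] [0.003 0.016 0.004]
```

Request:
{"name": "drive_tool", "arguments": {
  "plan": [
    {"x": -0.06, "y": 0, "z": -0.02, "ax": 0, "ay": 0, "az": 0, "hand": 75},
    {"x": -0.12, "y": 0, "z": -0.03, "ax": 0, "ay": 0, "az": 0, "hand": 75},
    {"x": -0.17, "y": 0, "z": -0.03, "ax": 0, "ay": 0, "az": 0, "hand": 75},
    {"x": -0.2, "y": 0, "z": -0.03, "ax": 0, "ay": 0, "az": 0, "hand": 75},
    {"x": -0.22, "y": 0, "z": -0.03, "ax": 0, "ay": 0, "az": 0, "hand": 75}
  ]
}}

```text
clock: 13.6
eef_pos: [569.1, 147.4, -17.7]
tcp_rot: [-3.142, -0.0, -3.125]
contact_force: [-1.8, 0.1, 1.2]
opening: 0.88
grasp_force: 1.0
```

Request:
{"name": "drive_tool", "arguments": {
  "plan": [
    {"x": -0.02, "y": 0, "z": 0, "ax": 0, "ay": 0, "az": 0, "hand": 75},
    {"x": -0.04, "y": 0, "z": 0, "ax": 0, "ay": 0, "az": 0, "hand": 75}
  ]
}}

```text
clock: 13.8
eef_pos: [571.0, 147.4, -17.7]
tcp_rot: [-3.142, -0.0, -3.125]
contact_force: [-1.2, 0.2, 0.3]
opening: 0.878
grasp_force: 0.9
```

```bash
python3 -c "
from h import *
n='scene';c=imaging.camera_info(n);im=imaging.grab_frame(n)
print(mould(im,c,box=SB))
go((570,147,-21,3.158))"
```

```text
(15, array([627.79486916, 149.15488149]), array([627.78393555, 148.89405823]), np.float64(0.02234010781586003), (53.943199157714844, 104.79798889160156))
t 13.85 pos [571.3 147.4 -17.6] yaw -3.1247 F [-0.9  0.6  0.6]
(570, 147, -21, 3.158) -> [ 0.025 -0.008  0.067] [-0.     0.001  0.005]
```

Not at the fence yet, so I'll go 1 mm per row and watch the force.

Request:
{"name": "drive_tool", "arguments": {
  "plan": [
    {"x": -0.02, "y": 0, "z": 0, "ax": 0, "ay": 0, "az": 0, "hand": 75},
    {"x": -0.04, "y": 0, "z": 0, "ax": 0, "ay": 0, "az": 0, "hand": 75}
  ]
}}

```text
clock: 14.05
eef_pos: [573.1, 147.4, -17.6]
tcp_rot: [-3.142, -0.0, -3.125]
contact_force: [-1.4, -0.2, 0.7]
opening: 0.875
grasp_force: 0.8
```

Request:
{"name": "drive_tool", "arguments": {
  "plan": [
    {"x": -0.02, "y": 0, "z": 0, "ax": 0, "ay": 0, "az": 0, "hand": 75},
    {"x": -0.04, "y": 0, "z": 0, "ax": 0, "ay": 0, "az": 0, "hand": 75}
  ]
}}

```text
clock: 14.25
eef_pos: [575.2, 147.5, -17.6]
tcp_rot: [3.142, 0.0, -3.125]
contact_force: [-2.0, -1.9, 0.2]
opening: 0.881
grasp_force: 0.8
```

Request:
{"name": "drive_tool", "arguments": {
  "plan": [
    {"x": -0.02, "y": 0, "z": 0, "ax": 0, "ay": 0, "az": 0, "hand": 75},
    {"x": -0.03, "y": 0, "z": 0, "ax": 0, "ay": 0, "az": 0, "hand": 75}
  ]
}}

```text
clock: 14.45
eef_pos: [575.5, 147.4, -17.8]
tcp_rot: [-3.141, -0.002, -3.125]
contact_force: [-6.5, -0.0, 3.9]
opening: 0.87
grasp_force: 3.7
```

```bash
python3 -c "
from h import *
n='scene';c=imaging.camera_info(n);im=imaging.grab_frame(n)
print(mould(im,c,box=SB))
go((570,147,-21,3.158))"
```

```text
(15, array([632.13268902, 149.28677505]), array([631.98138428, 148.73426819]), np.float64(0.01723398120417527), (53.90559005737305, 105.35511016845703))
t 14.5 pos [575.4 147.4 -17.8] yaw -3.1249 F [-5.2  1.2  2.6]
(570, 147, -21, 3.158) -> [ 0.109 -0.007  0.064] [-0.002 -0.022  0.003]
```

Request:
{"name": "drive_tool", "arguments": {
  "plan": [
    {"x": -0.02, "y": 0, "z": 0, "ax": 0, "ay": 0, "az": 0, "hand": 75},
    {"x": -0.03, "y": 0, "z": 0, "ax": 0, "ay": 0, "az": 0, "hand": 75}
  ]
}}

```text
clock: 14.7
eef_pos: [575.5, 147.4, -18.0]
tcp_rot: [-3.141, -0.005, -3.125]
contact_force: [-10.9, 0.8, 7.5]
opening: 0.877
grasp_force: 6.6
```

Request:
{"name": "drive_tool", "arguments": {
  "plan": [
    {"x": 0.2, "y": 0, "z": 0, "ax": 0, "ay": 0, "az": 0, "hand": 75},
    {"x": 0.4, "y": 0, "z": -0.3, "ax": 0, "ay": 0, "az": 0, "hand": 75},
    {"x": 0.5, "y": 0, "z": -1.0, "ax": 0, "ay": 0, "az": 0, "hand": 60},
    {"x": 0.5, "y": -1, "z": -1.7, "ax": 0, "ay": 0, "az": 1.4, "hand": 40},
    {"x": 0, "y": -2, "z": -1.7, "ax": 0, "ay": 0, "az": 2.8, "hand": 40},
    {"x": -0.5, "y": -2.2, "z": -1.7, "ax": 0, "ay": 0, "az": 4.2, "hand": 40},
    {"x": -0.85, "y": -2.2, "z": -1.7, "ax": 0, "ay": 0, "az": 5.6, "hand": 40},
    {"x": -0.85, "y": -2.2, "z": -1.7, "ax": 0, "ay": 0, "az": 7, "hand": 40}
  ]
}}

```text
clock: 15.5
eef_pos: [625.9, 37.1, 68.1]
tcp_rot: [3.139, 0.003, 2.418]
contact_force: [-0.5, 0.8, -0.2]
opening: 0.469
grasp_force: 0.0
```

```bash
python3 -c "
from h import *
n='scene';c=imaging.camera_info(n);im=imaging.grab_frame(n)
print(mould(im,c,box=SB))
go((620,40,10,1.587))"
```

```text
(15, array([631.93850926, 149.30275981]), array([631.96221924, 149.30004883]), np.float64(0.018401883452499698), (54.68527603149414, 104.28567504882812))
t 15.55 pos [624.2  37.5  67.7] yaw 2.4092 F [-0.3 -0.1  1.1]
(620, 40, 10, 1.587) -> [ 0.098 -0.021  1.153] [0.023 0.011 7.852]
```

Request:
{"name": "drive_tool", "arguments": {
  "plan": [
    {"x": 0.1, "y": 0, "z": 0, "ax": 0, "ay": 0, "az": 1.4, "hand": 40},
    {"x": 0.1, "y": 0, "z": 0, "ax": 0, "ay": 0, "az": 2.8, "hand": 40},
    {"x": 0.1, "y": 0, "z": 0, "ax": 0, "ay": 0, "az": 4.2, "hand": 40},
    {"x": 0.1, "y": 0, "z": 0, "ax": 0, "ay": 0, "az": 5.6, "hand": 40},
    {"x": 0.1, "y": 0, "z": 0, "ax": 0, "ay": 0, "az": 7, "hand": 40},
    {"x": 0.1, "y": 0, "z": 0.3, "ax": 0, "ay": 0, "az": 7.85, "hand": 40},
    {"x": 0.1, "y": 0, "z": 0.6, "ax": 0, "ay": 0, "az": 7.85, "hand": 40},
    {"x": 0.1, "y": 0, "z": 0.9, "ax": 0, "ay": 0, "az": 7.85, "hand": 40}
  ]
}}

```text
clock: 16.35
eef_pos: [618.4, 41.6, 21.4]
tcp_rot: [3.141, 0.0, 1.608]
contact_force: [-0.4, -0.9, -0.4]
opening: 0.47
grasp_force: 0.0
```

```bash
python3 -c "
from h import *
go((620,40,-8,1.588),(620,60,-8,1.588))"
```

```text
t 16.35 pos [618.4  41.6  21.4] yaw 1.608 F [-0.4 -0.9 -0.4]
(620, 40, -8, 1.588) -> [-0.033  0.03   0.588] [0.002 0.001 0.191]
(620, 60, -8, 1.588) -> [0.367 0.045 0.588] [0.002 0.001 0.191]
```

Request:
{"name": "drive_tool", "arguments": {
  "plan": [
    {"x": -0.03, "y": 0.03, "z": 0.2, "ax": 0, "ay": 0, "az": 0.1, "hand": 40},
    {"x": -0.03, "y": 0.03, "z": 0.4, "ax": 0, "ay": 0, "az": 0.1, "hand": 40},
    {"x": 0, "y": 0.03, "z": 0.52, "ax": 0, "ay": 0, "az": 0.1, "hand": 40},
    {"x": 0.15, "y": 0.03, "z": 0.52, "ax": 0, "ay": 0, "az": 0.1, "hand": 40},
    {"x": 0.3, "y": 0.03, "z": 0.52, "ax": 0, "ay": 0, "az": 0.1, "hand": 40},
    {"x": 0.4, "y": 0.03, "z": 0.52, "ax": 0, "ay": 0, "az": 0.1, "hand": 40},
    {"x": 0.45, "y": 0.03, "z": 0.52, "ax": 0, "ay": 0, "az": 0.1, "hand": 40},
    {"x": 0.47, "y": 0.03, "z": 0.52, "ax": 0, "ay": 0, "az": 0.1, "hand": 40}
  ]
}}

```text
clock: 17.15
eef_pos: [619.7, 65.6, -3.2]
tcp_rot: [3.141, -0.0, 1.594]
contact_force: [0.4, 0.4, -0.1]
opening: 0.47
grasp_force: 0.0
```

Request:
{"name": "drive_tool", "arguments": {
  "plan": [
    {"x": 0.02, "y": 0, "z": 0, "ax": 0, "ay": 0, "az": 0, "hand": 40},
    {"x": 0.04, "y": 0, "z": 0, "ax": 0, "ay": 0, "az": 0, "hand": 40}
  ]
}}

```text
clock: 17.35
eef_pos: [619.4, 67.0, -3.5]
tcp_rot: [3.141, 0.0, 1.593]
contact_force: [-0.3, 0.4, 1.4]
opening: 0.472
grasp_force: 0.0
```

Request:
{"name": "drive_tool", "arguments": {
  "plan": [
    {"x": -0.2, "y": 0, "z": 0, "ax": 0, "ay": 0, "az": 0.1, "hand": 40},
    {"x": -0.3, "y": 0, "z": 0, "ax": 0, "ay": 0, "az": 0.1, "hand": 40},
    {"x": -0.3, "y": 0, "z": 0.1, "ax": 0, "ay": 0, "az": 0.1, "hand": 40},
    {"x": -0.3, "y": 0, "z": 0.2, "ax": 0, "ay": 0, "az": 0.1, "hand": 40},
    {"x": -0.3, "y": 0, "z": 0.22, "ax": 0, "ay": 0, "az": 0.1, "hand": 40},
    {"x": -0.2, "y": 0, "z": 0.22, "ax": 0, "ay": 0, "az": 0.1, "hand": 40},
    {"x": -0.1, "y": 0, "z": 0.22, "ax": 0, "ay": 0, "az": 0.1, "hand": 40},
    {"x": -0.04, "y": 0, "z": 0.22, "ax": 0, "ay": 0, "az": 0.1, "hand": 40}
  ]
}}

```text
clock: 18.15
eef_pos: [619.5, 65.8, -14.5]
tcp_rot: [3.141, -0.0, 1.583]
contact_force: [-0.8, -0.4, 0.8]
opening: 0.471
grasp_force: 0.0
```

Request:
{"name": "drive_tool", "arguments": {
  "plan": [
    {"x": 0.02, "y": 0, "z": 0, "ax": 0, "ay": 0, "az": 0, "hand": 40},
    {"x": 0.04, "y": 0, "z": 0, "ax": 0, "ay": 0, "az": 0, "hand": 40}
  ]
}}

```text
clock: 18.35
eef_pos: [619.3, 66.8, -14.5]
tcp_rot: [-3.142, 0.001, 1.583]
contact_force: [-0.4, -6.9, 0.9]
opening: 0.469
grasp_force: 3.6
```

Request:
{"name": "drive_tool", "arguments": {
  "plan": [
    {"x": 0.02, "y": 0, "z": 0, "ax": 0, "ay": 0, "az": 0, "hand": 40},
    {"x": 0.02, "y": 0, "z": 0, "ax": 0, "ay": 0, "az": 0, "hand": 40}
  ]
}}

```text
clock: 18.55
eef_pos: [619.4, 66.8, -14.5]
tcp_rot: [-3.142, 0.002, 1.583]
contact_force: [-0.6, -8.4, 1.4]
opening: 0.47
grasp_force: 4.1
```

Request:
{"name": "drive_tool", "arguments": {
  "plan": [
    {"x": -0.2, "y": 0, "z": 0, "ax": 0, "ay": 0, "az": 0, "hand": 40},
    {"x": -0.5, "y": 0, "z": -0.2, "ax": 0, "ay": 0, "az": 0, "hand": 40},
    {"x": -0.6, "y": 0, "z": -1, "ax": 0, "ay": 0, "az": 0, "hand": 40},
    {"x": -1, "y": 0, "z": -2, "ax": 0, "ay": 0, "az": 0, "hand": 40},
    {"x": -2, "y": 0, "z": -3, "ax": 0, "ay": 0, "az": 0, "hand": 40},
    {"x": -3, "y": -0.5, "z": -4, "ax": 0, "ay": 0, "az": 0, "hand": 40},
    {"x": -4, "y": -1, "z": -4.5, "ax": 0, "ay": 0, "az": 0, "hand": 40},
    {"x": -5, "y": -1.5, "z": -4.5, "ax": 0, "ay": 0, "az": 0, "hand": 40}
  ]
}}

```text
clock: 19.35
eef_pos: [571.7, -133.4, 197.2]
tcp_rot: [3.137, 0.001, 1.583]
contact_force: [0.8, -0.7, 0.5]
opening: 0.464
grasp_force: 0.0
```

```bash
python3 -c "
from h import *
for n,b in(('scene',SB),('top',(100,235,170,300))):
  c=imaging.camera_info(n);im=imaging.grab_frame(n)
  print(n,len(swirls(im,b)) and mould(im,c,box=b))
  cv2.imwrite(f'pics/end_{n}.png',im[:,:,::-1])
print(stop_scene())
im=cv2.imread('pics/end_scene.png');cv2.imwrite('pics/end_crop.png',cv2.resize(im[130:340,120:390],None,fx=2.8,fy=2.8))
go((620,60,-8,1.588))"
```

```text
scene (15, array([631.96196133, 149.66930532]), array([631.98913574, 149.59753418]), np.float64(0.02081044426177276), (53.96392822265625, 104.02793884277344))
top (15, array([628.67065118, 146.66746994]), array([628.60699463, 146.86819458]), np.float64(0.019129111603010875), (54.58218002319336, 104.36116027832031))
(array([6.75534788e+02, 2.22108702e+02, 1.82052545e-02]), np.float64(-0.8752527414348827))
t 19.45 pos [ 570.1 -136.8  197.1] yaw 1.5783 F [ 0.2 -0.7  0.7]
(620, 60, -8, 1.588) -> [3.939 1.012 4.095] [ 0.037  0.024 -0.093]
```

View pics/end_crop.png

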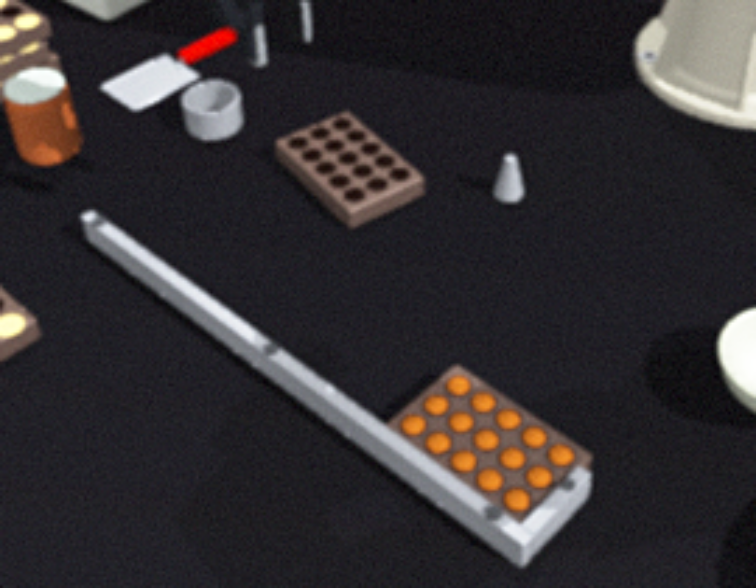

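The mould, at crop (490,440), sits square in the corner, and the nozzle, empty mould and the rest look undisturbed. The arm is clear. Handing in.

Request:
{"name": "drive_tool", "arguments": {
  "plan": [
    {"x": 0, "y": 0, "z": 0, "ax": 0, "ay": 0, "az": 0, "hand": 40},
    {"x": 0, "y": 0, "z": 0, "ax": 0, "ay": 0, "az": 0, "hand": 40},
    {"x": 0, "y": 0, "z": 0, "ax": 0, "ay": 0, "az": 0, "hand": 40}
  ]
}}

```text
clock: 19.75
eef_pos: [571.1, -130.4, 192.9]
tcp_rot: [-3.141, -0.001, 1.584]
contact_force: [-0.0, -0.3, -0.3]
opening: 0.468
grasp_force: 0.0
```

```bash
python3 -c "
from rig import r
print(r.sign_off())"
```

```text
the job is handed in; nothing more can be done
None
```

The filled mould is seated square in the corner against the fence and end stop (within about 1 mm and 0.003 rad by camera); the swirls and everything else look undisturbed, the arm finished clear, and the job was handed in at about 20 s — my first approach passed the open fingers just over the swirls, with no contact force felt.

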